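# Clamp a routing blank on the vacuum pod

### The job

The beech blank lies askew on the vacuum pod: bring it gently up against all three steel stop pins, so that it sits flat and square over the pod. Then open the vacuum with the red ball-valve lever: swing it counter-clockwise from shut (across the pipe) to open (along the pipe), a quarter turn or so, until you feel it fully home against its hard stop, without forcing it. Leave the blank against the pins and do not disturb the glue bottle, the push stick or the wax tin.

Things in the scene. Friction and masses are not known exactly. Their poses are not given: they have to be found in the camera images.
- unit: Fixed clamping unit: plywood base 240 x 580 x 18 mm with pod, pins, pipe, brass valve and blue tank. Origin on the table under the pipe; y runs along the pipe from pod to tank, z up. Pipe 33 mm thick, axis at x = 0, 53 mm high; valve stem at (0, 60) mm; brass valve body up to 77 mm high. Pod centre at (30, -120) mm. Tank beyond y = 210 mm, top 123 mm, gauge top 165 mm high.
- pod_seat (a point): Centre of the pod's flat black rubber top (88 x 148 mm), 80 mm above the table; axes as the unit's. A blank that is home has its origin here and its axes along these. Steel stop pins, 16 mm diameter, tops 16 mm above the rubber: two at (58, -60) and (58, 60) mm, one at (0, 98) mm from here.
- blank: Loose beech board 100 x 180 x 22 mm (x, y, z), 0.2 to 0.45 kg, friction varies, with a 70 x 150 x 6 mm plywood template on top. Origin: centre of its underside. Starts on the pod 16 to 30 mm short of the two pins, 10 to 35 mm short of the single pin, turned up to 0.15 rad. Too wide to grip: push its edges, fingertips a few mm above the rubber.
- lever (a joint): Valve lever angle, rad: 0 at the shut stop, growing counter-clockwise seen from above. Starts at 0 to 0.12, pointing along the unit's x to within 0.21 rad. The open stop comes about a quarter turn on, the lever pointing along the pipe to the tank, up to 0.16 rad off it; its exact place is not given: feel for it. It turns against a steady 0.9 N m, stays where left, and blocks hard at the stop.
- lever_axis (a point): Point on the stem's axis at mid-height of the lever's red grip, 118.5 mm above the table. Its x axis points along the lever to its free end, z up; it turns with the lever.
- lever_grip (a point): Centre of the lever's red grip, 84.5 mm from the stem axis, 118.5 mm above the table; axes as lever_axis. The grip is 85 x 22 x 14 mm (along the lever, wide, high) and ends 127 mm from the axis. It is free all round; below it 40 mm down to the pipe.
- glue: Bystander: white glue bottle, 60 mm diameter, 130 mm high, on the table. Origin at the centre of its foot.
- push_stick: Bystander: flat wooden push stick, 260 mm long, 16 mm thick, on the table beyond the unit. Origin at its underside.
- wax: Bystander: wax tin, yellow with a pale lid, 64 mm diameter, 45 mm high, on the unit's base between the valve and the robot. Origin at the centre of its foot.
Things that resemble listed ones, but are neither listed nor needed, are in the scene too. Several things have the shape of the blank; the one meant has the colours described above.

How it is judged:
By the outcome, as a careful person would: the job done as asked, in the order asked, and still so for the second after the job is handed in, with the robot touching nothing.
It also fails if it takes over 72 s, if anything falls off the work surface, if the arm or the gripper's body presses on something with over 40 N, if the wrist force passes 120 N, or if a joint passes its speed limit or range.

### The arm

A 7-joint arm with a two-finger parallel gripper is mounted at the origin on the work surface. World frame = base frame: x ahead of the robot, y to its left, z up, the work surface at z = 0. Lengths are in m, angles in rad, forces in N, time in s.
With the tool pointing down it reaches from about 0.4 to 0.875 m from the base axis. Payload 4.4 kg.
Tool frame: the origin (TCP) lies midway between the tips of the shut fingers; the grasp point (between the pads) lies 19 mm behind it (r.pinch_z is the distance from the TCP to the grasp point, in m); x points along the fingers, z is the direction in which the jaws open and shut, and the axes are right-handed (so a half turn about x gives the same grasp; the last joint's range is limited). The gripper opens to 85 mm and grips with 20 to 120 N. Pads are 22 mm wide; open, the fingers measure 114 mm over their backs; the gripper's body (76 mm by 85 mm) begins 54 mm behind the grasp point. The pads swing forward as they close: fully open they stand 13 mm farther back than shut.
Start: joints at [1.048, 0.628, 0.038, 1.517, -0.027, 0.996, -0.02], TCP at [0.287, -0.583, 0.231] pointing down, gripper open.
Joint ranges: [-3.06, 3.06], [-0.37, 2.12], [-1.25, 1.32], [0.18, 2.47], [-1.1, 4.24], [0.23, 1.98], [-2.94, 2.94]. Speed limits (rad/s): [2.57, 2.57, 3.14, 3.14, 3.14, 3.14, 3.14].

### API

Orientations are given as a 3x3 rotation matrix whose columns are the frame's x, y, z axes.
In Python, from bench import r gives the robot as it stands. Calls block until the motion is done:
- r.goto(position, orientation): joint-space move of the TCP to a pose.
- r.move_l(position, attitude=None, rate=0.15, force_limit=None): straight line of the TCP; attitude=None keeps the orientation; rate is the mean speed in m/s. With force_limit (N) it stops when the force on the tool has changed by that much, and returns True; else False.
- r.goto_joints(angles): joint-space move.
- r.move_gripper(opening, effort=None): finger opening in m; effort is the grip in N (None keeps the last); returns when the fingers have stopped.
- r.sleep(seconds).
- r.inverse_kinematics(position, orientation): joint angles nearest the present ones, or None.
- r.get_state(): the state.
- r.snapshot(name): name is "side" or "top" or "wrist"; returns a dict with "image" (420x560x3 uint8, red, green, blue), "depth" (420x560 float32, m along the optical axis (not along the pixel's ray), 0 where there is no reading), "intrinsics" (3x3 intrinsics, pixels), "position" and "rotation" of the camera in the world. Camera axes: x right, y down, z forward; pixel columns grow to the right and rows downward; lengths in m; the calibration is good to about 2 mm. The wrist camera is an equidistant fisheye: a pixel r from the principal point sees the ray r / f radians off the axis. A picture is of the moment at which its call begins.
A pose or a line that the arm cannot do raises r.PlanningError and nothing moves.
- r.hand_in(): hands the job in, once; it reports no verdict.
The state is a dict: "clock": time; "joints": joint angles; "qd": joint speeds; "joint_torque": joint torques, N m; "ee_pos": TCP position; "tcp_rot": TCP orientation; "ft_force": force on the tool from outside, world axes, zero at the start; "torque": the same for the moment, N m; "finger_gap": finger opening in m.
Only numpy, scipy, OpenCV 4.12 (cv2) and the standard library are available. Lean on these libraries where they do the work, as an engineer would, in place of code of your own. Each camera call takes 0.05 s, during which the arm holds its last target.

## Working session

There is one attempt and no reset: what is moved stays moved. The work goes in short steps, each a Python script; the robot and the scene stay as the last script left them, time stands still between calls to the robot, and variables do not carry over. Pictures are saved under pics/ and viewed, and the job is handed in when it is done.

```bash
ls; mkdir -p pics; python3 - <<'E'
from bench import r
import cv2,numpy as np,pickle
d={}
for n in("side","top","wrist"):
    s=r.snapshot(n); d[n]=s
    cv2.imwrite(f"pics/a_{n}.png",s["image"][:,:,::-1])
    print(n,s["intrinsics"].round(1).tolist(),s["position"],np.round(s["rotation"],3).tolist())
pickle.dump(d,open("snap0.pkl","wb"))
print(r.get_state())
E
```

```text
pics
side [[415.6, 0.0, 278.5], [0.0, 415.6, 212.9], [0.0, 0.0, 1.0]] [0.04870974 0.59149043 0.74996997] [[-0.815, -0.364, 0.45], [-0.579, 0.512, -0.635], [0.0, -0.778, -0.628]]
top [[383.4, 0.0, 278.2], [0.0, 383.4, 214.0], [0.0, 0.0, 1.0]] [ 0.43745336 -0.03446023  1.01031993] [[0.016, -0.996, 0.087], [-1.0, -0.016, 0.002], [-0.001, -0.087, -0.996]]
wrist [[325.2, 0.0, 278.5], [0.0, 325.2, 211.7], [0.0, 0.0, 1.0]] [ 0.35734406 -0.54885973  0.3733194 ] [[0.442, -0.854, -0.275], [-0.897, -0.421, -0.134], [-0.001, 0.306, -0.952]]
{'clock': 0.15, 'joints': array([ 1.0481764 ,  0.62914586,  0.03841599,  1.51815603, -0.02698478,
        0.99630901, -0.02000525]), 'qd': array([ 0.00035503, -0.00157547,  0.00133437, -0.00326388, -0.0016965 ,
        0.00184261,  0.00110298]), 'joint_torque': array([ 1.27483945e-03, -5.63801014e+01,  1.22815166e+00, -1.93651396e+01,
        1.13023809e-02,  7.39313808e-03,  3.06049731e-05]), 'ee_pos': array([ 0.28653831, -0.58288845,  0.23058618]), 'tcp_rot': array([[-6.64441496e-04,  8.97447027e-01,  4.41121743e-01],
       [ 1.34642252e-03,  4.41122243e-01, -8.97446017e-01],
       [-9.99998873e-01, -2.36412387e-06, -1.50144281e-03]]), 'ft_force': array([ 0.38958671,  0.24757035, -0.93492512]), 'torque': array([-0.01037702, -0.00894772,  0.00261016]), 'finger_gap': 0.08525187181321225}
```

View pics/a_top.png

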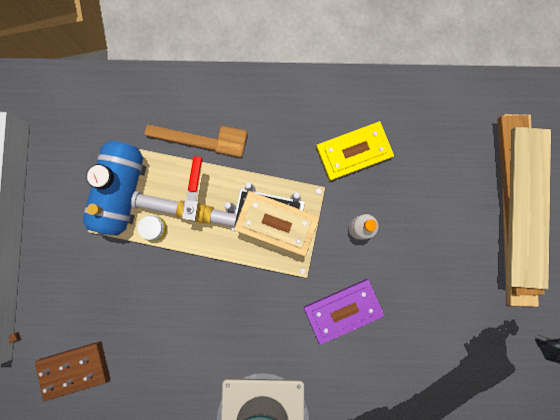

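View pics/a_side.png

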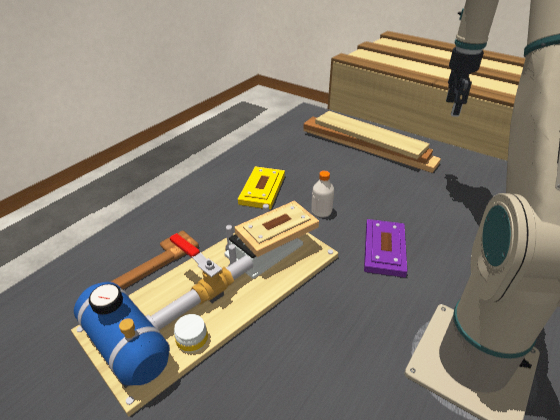

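The candidates with the blank's shape are the beech board on the pod at top (277,223), a yellow one at (355,151) and a purple one at (344,311). The beech-coloured one on the pod fits the description. I'll confirm that in an enlarged crop.

```bash
python3 - <<'E'
import cv2,pickle
d=pickle.load(open("snap0.pkl","rb"))
im=d["top"]["image"][:,:,::-1]
c=im[140:280,130:330]; cv2.imwrite("pics/crop_top.png",cv2.resize(c,None,fx=4,fy=4,interpolation=cv2.INTER_CUBIC))
im=d["side"]["image"][:,:,::-1]
c=im[190:340,130:330]; cv2.imwrite("pics/crop_side.png",cv2.resize(c,None,fx=4,fy=4,interpolation=cv2.INTER_CUBIC))
E
```

```text
(no output)
```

View pics/crop_top.png

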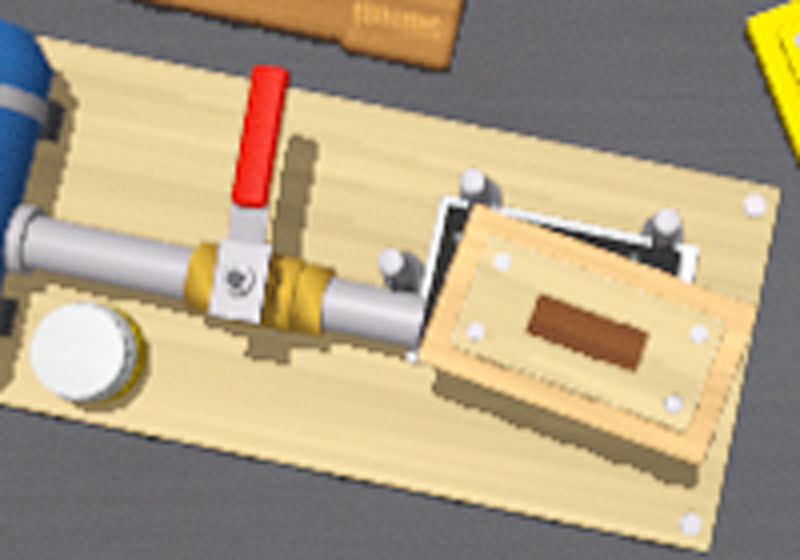

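View pics/crop_side.png

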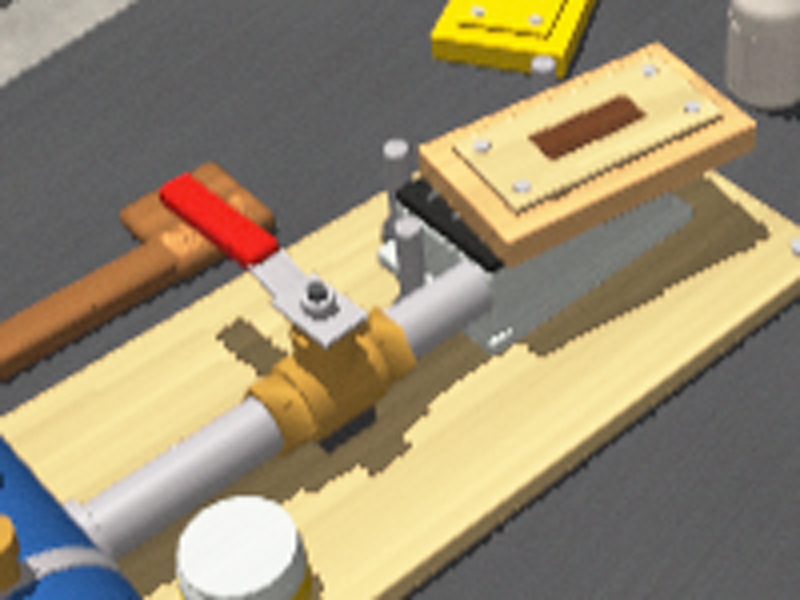

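The crop confirms the beech board with a pale template, lying on the black pod. In top pixels, the pin tops are at about (248,185), (297,195) and (229.5,205), and the lever's red grip is at about (195,174). Next I'll compute the poses.

```bash
cat > h.py <<'E'
import numpy as np,cv2,pickle
from scipy.spatial.transform import Rotation as R
def ray(s,px,z):
    K,p,Rm=s["intrinsics"],np.array(s["position"]),np.array(s["rotation"])
    px=np.atleast_2d(px).astype(float)
    v=np.c_[(px[:,0]-K[0,2])/K[0,0],(px[:,1]-K[1,2])/K[1,1],np.ones(len(px))]@Rm.T
    return p+v*((z-p[2])/v[:,2])[:,None]
def cr(pts,off): return np.array(pts)/4.+np.array(off)-0.375
def fit2(loc,w):
    loc=np.array(loc,float);w=np.array(w)[:,:2];a=loc-loc.mean(0);b=w-w.mean(0)
    th=np.arctan2((a[:,0]*b[:,1]-a[:,1]*b[:,0]).sum(),(a*b).sum())
    c,s=np.cos(th),np.sin(th);M=np.array([[c,-s],[s,c]])
    t=w.mean(0)-M@loc.mean(0); return th,t,w-(loc@M.T+t)
def beech(s):
    "blank's pose not by colour only: corners supplied elsewhere"
def redlever(s,z=0.1255):
    im=s["image"].astype(int); m=((im[...,0]>150)&(im[...,1]<70)&(im[...,2]<70)).astype(np.uint8)
    n,l,st,c=cv2.connectedComponentsWithStats(m); i=1+np.argmax(st[1:,4])
    ys,xs=np.where(l==i); return ray(s,np.c_[xs,ys],z),st[i]
E
python3 - <<'E'
from h import *
d=pickle.load(open("snap0.pkl","rb")); T=d["top"];S=d["side"]
pt=ray(T,cr([(476,177),(667,216),(393,256)],(130,140)),.096)
ps=ray(S,cr([(396,149),(410,228)],(130,190)),.096)
print("pins top\n",pt.round(4),"\nside\n",ps.round(4))
loc=[(.058,.06),(.058,-.06),(0,.098)]
print("seat fit",fit2(loc,pt))
# base corners z=.018 screws skip; base right edge corners
st=ray(T,cr([(240,280)],(130,140)),.125); print("stem top",st)
bt=ray(T,cr([(472,207),(752,310),(697,462),(422,360)],(130,140)),.102)
bl=[(.05,.09),(.05,-.09),(-.05,-.09),(-.05,.09)]
print("blank",fit2(bl,bt))
bs=ray(S,cr([(657,43),(755,123),(512,243),(421,150)],(130,190)),.102)
print("blank side",fit2([bl[1],bl[2],bl[3],bl[0]],bs))
for s in(T,S):
    p,stt=redlever(s); c=p.mean(0); u,sv,vt=np.linalg.svd((p-c)[:,:2],full_matrices=False); print("red",c,np.degrees(np.arctan2(vt[0,1],vt[0,0])),stt, np.ptp((p-c)[:,:2]@vt.T,axis=0))
# bystanders
for n,px,z in(("wax",(81,352),.063),): print(n,ray(T,cr([px],(130,140)),z))
print("glue",ray(T,(371,226),.13), ray(S,(324,175),.13))
print("stick",ray(T,[(147,131),(245,133)],.016))
E
```

```text
pins top
 [[ 0.5885  0.0399  0.096 ]
 [ 0.5667 -0.0755  0.096 ]
 [ 0.5398  0.0886  0.096 ]] 
side
 [[0.5847 0.0432 0.096 ]
 [0.5331 0.0909 0.096 ]]
seat fit (np.float64(-0.19027918887448697), array([ 0.52087062, -0.00710336]), array([[-0.00065142, -0.00095802],
       [ 0.00022797,  0.00152422],
       [ 0.00042346, -0.0005662 ]]))
stem top [[0.52113076 0.17301237 0.125     ]]
blank (np.float64(-0.33240200598834185), array([ 0.49432164, -0.0277008 ]), array([[-0.00157565,  0.00031289],
       [-0.00183776,  0.00272032],
       [ 0.00236775,  0.00180004],
       [ 0.00104565, -0.00483324]]))
blank side (np.float64(-0.3241103782862391), array([ 0.49254263, -0.02832418]), array([[-0.00027903,  0.00064556],
       [ 0.00133343,  0.00122983],
       [ 0.0005453 , -0.00109717],
       [-0.0015997 , -0.00077822]]))
red [0.60563061 0.16472883 0.1255    ] 172.58933088516014 [188 156  14  36 294] [0.08382623 0.0204079 ]
red [0.60247191 0.16887425 0.1255    ] 172.59099833279285 [170 233  29  23 266] [0.0843728  0.02497152]
wax [[0.48068465 0.28420423 0.063     ]]
glue [[ 0.48967987 -0.24631558  0.13      ]] [[ 0.48771447 -0.23819616  0.13      ]]
stick [[0.73909989 0.31928622 0.016     ]
 [0.73789263 0.05914952 0.016     ]]
```

```bash
cat >> h.py <<'E'
TH=-0.190; SEAT=np.array([.5195,-.0057])
def rz(a): return np.array([[np.cos(a),-np.sin(a)],[np.sin(a),np.cos(a)]])
def W(x,y,z): return np.r_[SEAT+rz(TH)@[x,y],z]
def tool(a):  # tool down, jaw axis (z) at world yaw a
    zx=np.array([np.cos(a),np.sin(a),0]);x=np.array([0,0,-1.]);return np.c_[x,np.cross(zx,x),zx]
def snap(r,tag,names=("top",)):
    o={}
    for n in names:
        s=r.snapshot(n);o[n]=s;cv2.imwrite(f"pics/{tag}_{n}.png",s["image"][:,:,::-1])
    pickle.dump(o,open(f"{tag}.pkl","wb"));return o
E
python3 - <<'E'
from bench import r
from h import *
A=tool(TH-np.pi/2); B=tool(TH)
for p,o in((W(-.11,-.02,.2),A),(W(-.11,-.02,.074),A),(W(0,-.15,.074),B),(W(0,-.15,.2),B)): print(r.inverse_kinematics(p,o))
r.goto(W(-.11,-.022,.19),A)
r.move_l(W(-.11,-.022,.074),rate=.15)
s=r.get_state();print(s["clock"],s["ee_pos"],s["ft_force"],s["finger_gap"])
snap(r,"b",("top","side"))
E
```

```text
[-0.13632546  0.34372649  0.10296377  2.19061157 -0.06051762  0.60979593
 -1.75051191]
[-0.14736843  0.6119018   0.12897688  2.30476977 -0.31566702  0.2402899
 -1.49523181]
[ 0.34348367  0.68418311 -0.14354534  2.02114153  0.20943015  0.44991844
 -0.14716786]
[ 0.40816387  0.48481092 -0.23098694  1.92259342  0.1569407   0.75136865
 -0.10211617]
3.1917 [ 0.40780932 -0.00675763  0.07434599] [ 0.16112655  0.07940068 -0.23052406] 0.08523248595040822
```

```bash
python3 - <<'E'
import cv2
im=cv2.imread("pics/b_side.png")[170:320,150:350];cv2.imwrite("pics/b_side_c.png",cv2.resize(im,None,fx=4,fy=4,interpolation=cv2.INTER_CUBIC))
E
```

```text
(no output)
```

View pics/b_side_c.png

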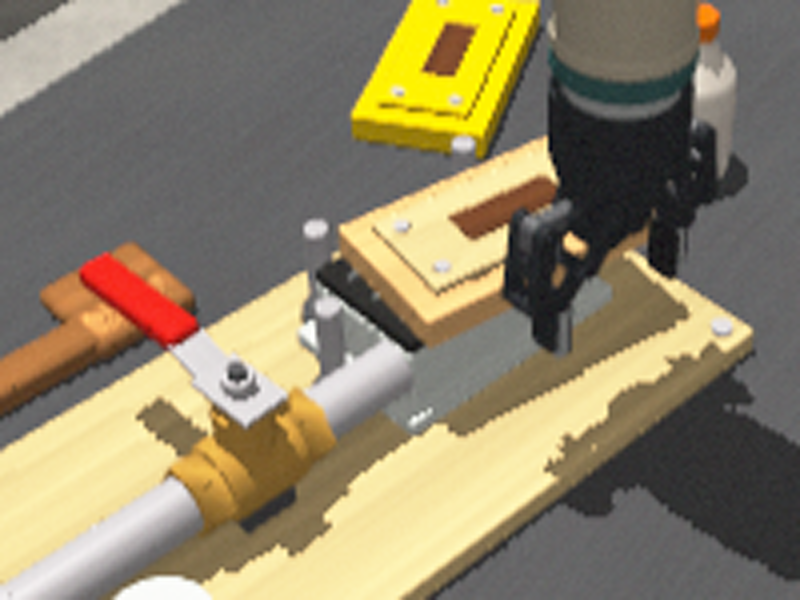

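The fingers stand just off the near long edge, side crop (550,330) and (665,260). I'll push now.

```bash
python3 - <<'E'
from bench import r
from h import *
def st(t):
    s=r.get_state();l=rz(TH).T@(s["ee_pos"][:2]-SEAT);f=rz(TH).T@s["ft_force"][:2]
    print(t,round(s["clock"],2),l.round(4),s["ee_pos"][2].round(4),f.round(2),s["ft_force"][2].round(2),s["torque"].round(2))
for x in(-.085,-.075,-.068):
    print(r.move_l(W(x,-.022,.074),rate=.04,force_limit=10)); st(x)
snap(r,"c",("top","side"))
E
python3 - <<'E'
import cv2
im=cv2.imread("pics/c_top.png")[150:290,180:380];cv2.imwrite("pics/c_top_c.png",cv2.resize(im,None,fx=4,fy=4,interpolation=cv2.INTER_CUBIC))
im=cv2.imread("pics/c_side.png")[170:320,150:350];cv2.imwrite("pics/c_side_c.png",cv2.resize(im,None,fx=4,fy=4,interpolation=cv2.INTER_CUBIC))
E
```

```text
False
-0.085 4.07 [-0.0852 -0.0221] 0.0739 [-0.61  0.06] -0.32 [-0.07  0.26 -0.06]
False
-0.075 4.47 [-0.0736 -0.0216] 0.0741 [ 0.74 -0.43] 0.17 [ 0.01 -0.04 -0.04]
False
-0.068 4.79 [-0.0671 -0.0218] 0.0741 [-0.05  0.08] 0.12 [-0.02 -0.    0.01]
```

View pics/c_side_c.png

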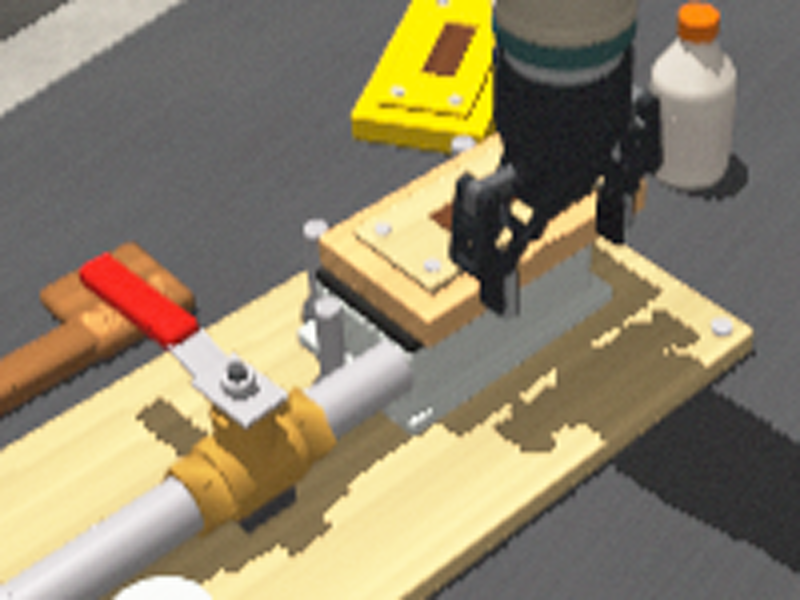

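The blank is turning square under the fingers, with its far-left corner near side crop (320,240). I'll continue gently until it touches the pins.

```bash
cat >> h.py <<'E'
def st(r,t):
    s=r.get_state();l=rz(TH).T@(s["ee_pos"][:2]-SEAT);f=rz(TH).T@s["ft_force"][:2]
    print(t,round(s["clock"],2),l.round(4),s["ee_pos"][2].round(4),f.round(2),s["ft_force"][2].round(2),s["torque"].round(2))
    return f
E
python3 - <<'E'
from bench import r
from h import *
for x in np.arange(-.066,-.053,.001):
    hit=r.move_l(W(x,-.022,.074),rate=.02,force_limit=7); f=st(r,x)
    if hit or f[0]<-6: break
snap(r,"d",("top","side"))
E
python3 - <<'E'
import cv2
im=cv2.imread("pics/d_side.png")[170:320,150:350];cv2.imwrite("pics/d_side_c.png",cv2.resize(im,None,fx=4,fy=4,interpolation=cv2.INTER_CUBIC))
im=cv2.imread("pics/d_top.png")[150:290,180:380];cv2.imwrite("pics/d_top_c.png",cv2.resize(im,None,fx=4,fy=4,interpolation=cv2.INTER_CUBIC))
E
```

```text
-0.066 5.14 [-0.0667 -0.0218] 0.074 [-2.96  0.28] 1.16 [0.21 0.44 0.08]
-0.065 5.39 [-0.0664 -0.0219] 0.0739 [-5.5   0.44] 4.18 [0.36 0.92 0.09]
-0.064 5.64 [-0.0636 -0.0221] 0.0739 [-1.25  0.29] -0.46 [0.09 0.35 0.04]
-0.063 5.89 [-0.0625 -0.0221] 0.0739 [-1.57  0.12] -1.03 [-0.05  0.29 -0.02]
-0.062 6.14 [-0.0625 -0.0221] 0.0739 [-3.55 -0.31] 0.92 [0.1  0.71 0.02]
-0.061 6.39 [-0.0625 -0.0221] 0.0739 [-5.38 -0.12] 4.13 [0.19 1.08 0.1 ]
-0.06 6.64 [-0.0624 -0.0221] 0.0739 [-7.64  0.31] 4.87 [0.27 1.33 0.12]
```

View pics/d_side_c.png

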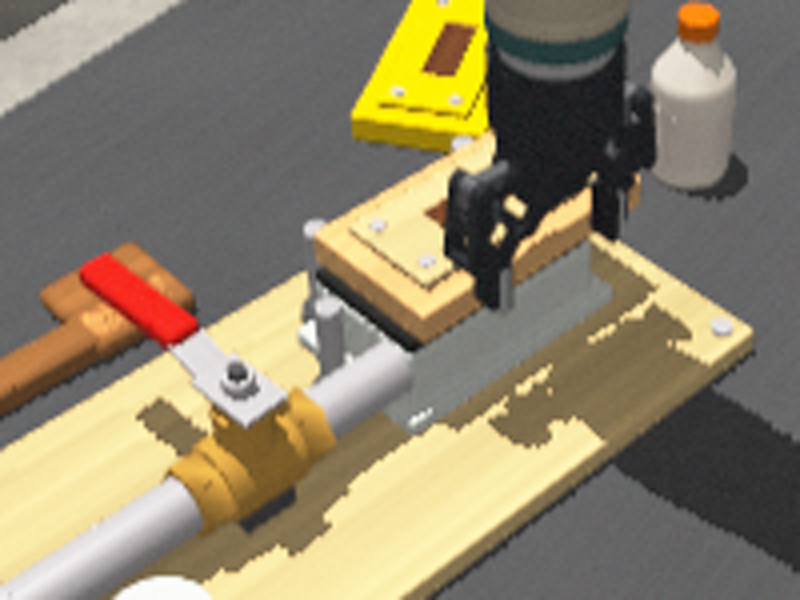

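View pics/d_top_c.png

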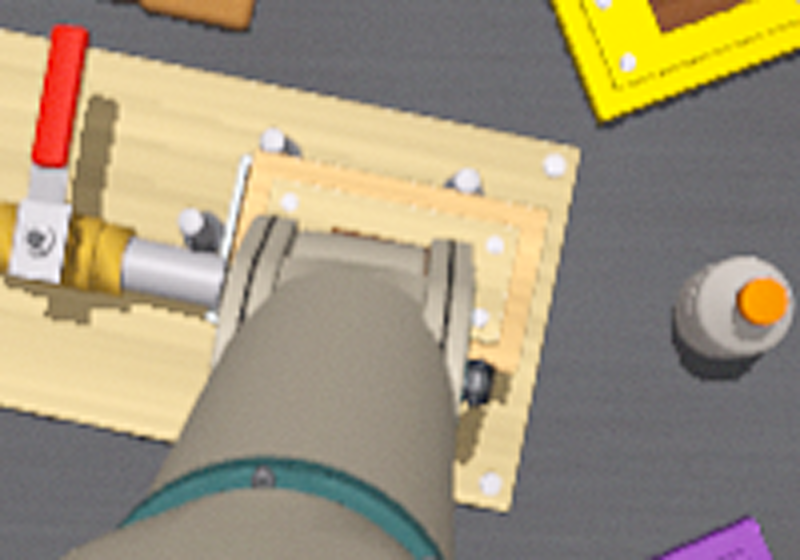

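Contact was firm at seat x = -62.5 mm, and the long edge lies next to both pins in the top crop at (275,145) and (467,185). Next is the y push.

```bash
python3 - <<'E'
from bench import r
from h import *
B=tool(TH)
r.move_l(W(-.085,-.022,.074),rate=.1)
r.move_l(W(-.085,-.022,.17),rate=.25)
r.move_gripper(.05)
st(r,"up")
r.goto(W(0,-.152,.17),B)
snap(r,"e",("top","side"))
r.move_l(W(0,-.152,.082),rate=.15)
st(r,"down")
for y in list(np.arange(-.142,-.109,.006))+list(np.arange(-.108,-.095,.001)):
    hit=r.move_l(W(0,y,.082),rate=.03,force_limit=7); f=st(r,round(y,4))
    if hit or f[1]<-7: break
snap(r,"f",("top","side"))
E
python3 - <<'E'
import cv2
a=[]
for n in "ef":
  im=cv2.imread(f"pics/{n}_top.png")[150:290,180:380];a.append(cv2.resize(im,None,fx=4,fy=4,interpolation=cv2.INTER_CUBIC))
  cv2.imwrite(f"pics/{n}_top_c.png",a[-1])
E
```

```text
up 8.12 [-0.0853 -0.0221] 0.1695 [-0.35  0.39] 0.11 [-0.   -0.02 -0.02]
down 10.28 [ 0.0005 -0.1517] 0.0824 [ 0.48 -0.19] -0.36 [ 0.03  0.06 -0.04]
-0.142 10.76 [ 1.000e-04 -1.418e-01] 0.0822 [ 0.69 -0.9 ] -0.67 [ 0.01 -0.06  0.  ]
-0.136 11.11 [-0.     -0.1357] 0.082 [-0.18  0.59] -0.48 [ 0.05  0.03 -0.01]
-0.13 11.46 [ 0.     -0.1296] 0.082 [0.02 0.36] -0.18 [-0.08  0.02 -0.04]
-0.124 11.81 [ 0.     -0.1237] 0.082 [0.95 0.55] 0.1 [-0.02 -0.04  0.04]
-0.118 12.16 [-1.000e-04 -1.177e-01] 0.082 [-0.36 -0.56] -0.23 [-0.01  0.    0.  ]
-0.112 12.51 [ 0.     -0.1113] 0.082 [ 0.4  -0.68] -0.59 [-0.02  0.07  0.  ]
-0.108 12.79 [ 1.000e-04 -1.074e-01] 0.082 [-0.45  0.14] -1.53 [-0.12  0.05  0.02]
-0.107 13.04 [ 0.    -0.107] 0.082 [-0.82 -0.83] 0.2 [-0.32  0.04 -0.04]
-0.106 13.29 [ 0.     -0.1061] 0.082 [-0.04 -2.4 ] -0.38 [-0.39  0.03 -0.01]
-0.105 13.54 [ 0.    -0.105] 0.082 [ 0.36 -2.39] 0.82 [-0.45  0.08  0.02]
-0.104 13.79 [ 0.     -0.1038] 0.082 [ 0.79 -2.34] 0.39 [-0.41  0.02 -0.01]
-0.103 14.04 [-0.     -0.1028] 0.082 [ 0.41 -1.98] 0.21 [-0.4   0.04 -0.04]
-0.102 14.29 [ 0.     -0.1018] 0.082 [ 0.37 -2.22] 0.12 [-0.48  0.06 -0.01]
-0.101 14.54 [ 0.     -0.1009] 0.082 [-0.16 -1.48] 0.41 [-0.46  0.04 -0.04]
-0.1 14.79 [-0.     -0.1002] 0.082 [-0.14 -3.93] 0.79 [-0.66  0.05 -0.02]
-0.099 15.04 [-0.     -0.1001] 0.082 [-1.05 -4.12] 1.03 [-1.11  0.12  0.05]
-0.098 15.29 [-1.000e-04 -1.001e-01] 0.082 [-0.28 -8.59] 1.02 [-1.49  0.18  0.1 ]
```

View pics/e_top_c.png

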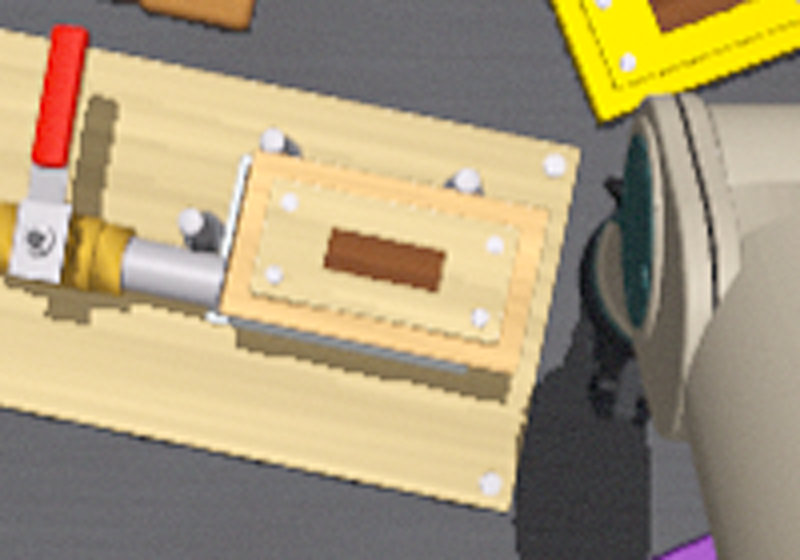

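View pics/f_top_c.png

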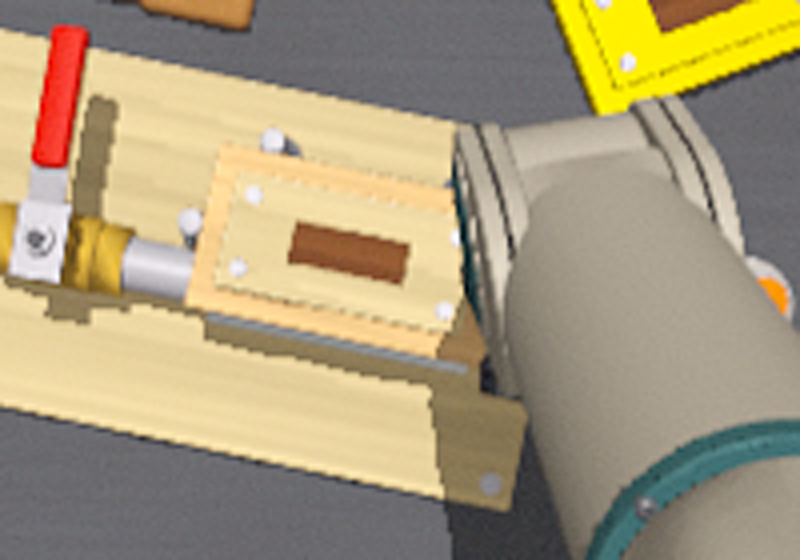

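The short edge now bears on the single pin, with contact at seat y = -100 mm. I'll re-seat it in x, which is gentle and cheap, then check from the cameras.

```bash
python3 - <<'E'
from bench import r
from h import *
A=tool(TH-np.pi/2)
r.move_l(W(0,-.13,.082),rate=.1)
r.move_l(W(0,-.13,.17),rate=.25)
r.move_gripper(.085)
snap(r,"g",("top","side"))
r.goto(W(-.09,0,.17),A)
r.move_l(W(-.09,0,.074),rate=.15)
st(r,"down")
for x in [-.08,-.07]+list(np.arange(-.066,-.053,.001)):
    hit=r.move_l(W(x,0,.074),rate=.03,force_limit=8); f=st(r,round(x,4))
    if hit or f[0]<-8: break
r.move_l(W(-.085,0,.074),rate=.1)
r.move_l(W(-.085,0,.17),rate=.25)
r.move_gripper(0.0)
st(r,"up")
r.goto(W(-.05,.09,.24),A)
snap(r,"i",("top","side","wrist"))
st(r,"end")
E
python3 - <<'E'
import cv2
for n in "gi":
  im=cv2.imread(f"pics/{n}_top.png")[150:290,180:380];cv2.imwrite(f"pics/{n}_top_c.png",cv2.resize(im,None,fx=4,fy=4,interpolation=cv2.INTER_CUBIC))
E
```

```text
down 19.03 [-0.0896 -0.0002] 0.0743 [0.97 0.03] 0.18 [-0.01 -0.01 -0.01]
-0.08 19.52 [-0.0798  0.    ] 0.0742 [0.22 0.22] 0.27 [-0.02 -0.01  0.01]
-0.07 20.0 [-0.07 -0.  ] 0.0739 [0.04 1.55] -0.08 [-0.01 -0.01 -0.01]
-0.066 20.28 [-0.0658 -0.    ] 0.074 [-0.5   0.21] 0.09 [0.01 0.05 0.01]
-0.065 20.53 [-0.065 -0.   ] 0.074 [0.25 0.27] -0.26 [ 0.01  0.06 -0.02]
-0.064 20.78 [-0.064 -0.   ] 0.074 [ 0.06 -0.48] -0.19 [-0.02  0.06 -0.01]
-0.063 21.03 [-0.0629 -0.    ] 0.074 [ 0.85 -0.32] -0.08 [-0.07  0.01  0.01]
-0.062 21.28 [-0.0626 -0.0001] 0.0739 [-1.56 -0.31] 0.73 [ 0.03  0.29 -0.01]
-0.061 21.53 [-0.0626 -0.0001] 0.0739 [-5.09  0.33] 3.61 [ 0.22  1.01 -0.02]
-0.06 21.78 [-0.0625 -0.0002] 0.0738 [-7.41 -0.28] 5.21 [0.31 1.27 0.02]
-0.059 22.03 [-0.0624 -0.0002] 0.0737 [-7.91  0.48] 7.42 [0.36 1.57 0.05]
-0.058 22.28 [-0.0625 -0.0002] 0.0737 [-9.55 -0.3 ] 8.1 [0.49 1.86 0.1 ]
up 24.0 [-0.085  0.   ] 0.17 [0.61 0.26] 0.88 [ 0.05  0.04 -0.02]
end 24.7 [-0.0508  0.0885] 0.2392 [ 0.26 -0.46] -0.09 [ 0.03 -0.06 -0.01]
```

View pics/g_top_c.png

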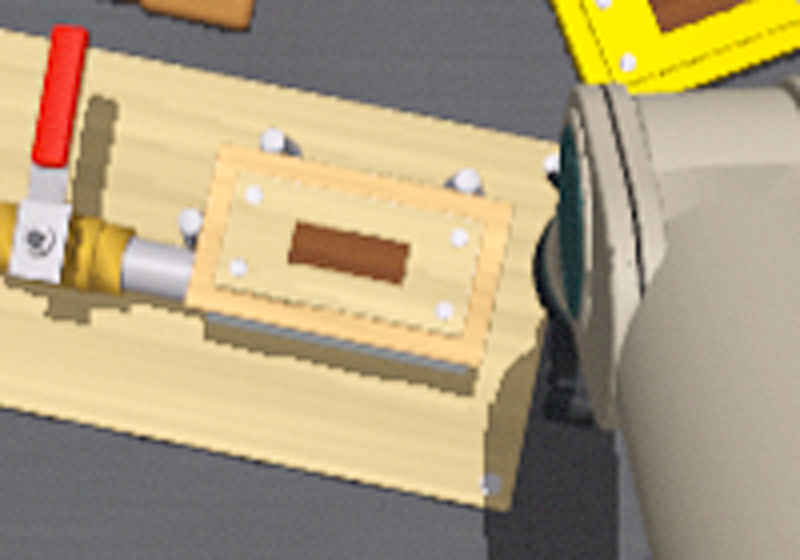

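View pics/i_top_c.png

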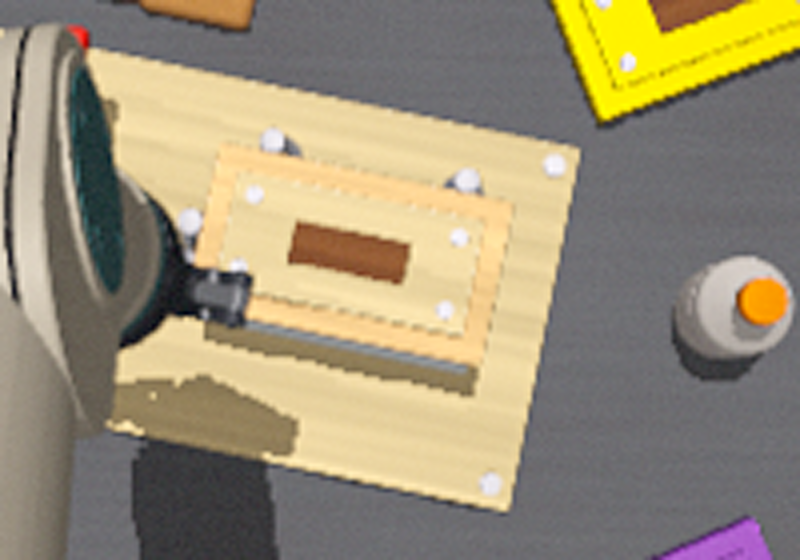

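View pics/i_wrist.png

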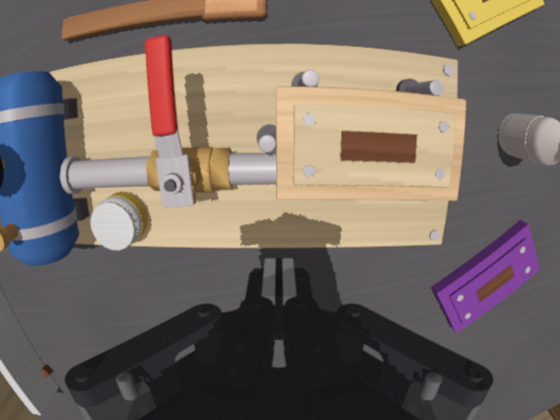

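View pics/i_side.png

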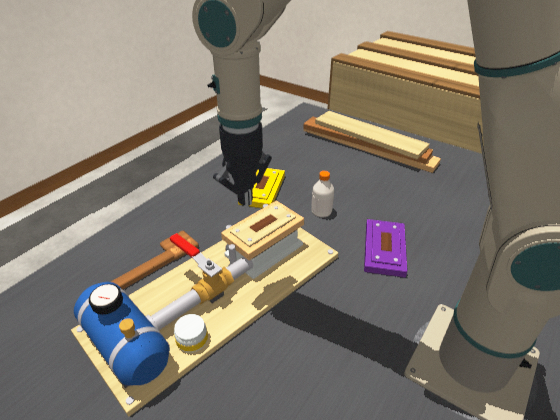

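The blank lies snug by all three pins (top crop: pins at (273,142), (467,182) and (190,222)). I'll check the numbers and plan the lever push.

```bash
python3 - <<'E'
from bench import r
from h import *
T=pickle.load(open("g.pkl","rb"))["top"]
bt=ray(T,cr([(222,144),(515,203),(478,367),(187,303)],(180,150)),.102)
bl=[(.05,.09),(.05,-.09),(-.05,-.09),(-.05,.09)]
print("blank",fit2(bl,bt))
pt=ray(T,cr([(275,139),(467,179),(190,219)],(180,150)),.096); print(fit2([(.058,.06),(.058,-.06),(0,.098)],pt))
p,_=redlever(T); c=p.mean(0);print(c)
ST=SEAT+rz(TH)@[-.03,.18]; print("stem",ST)
for a in np.linspace(-.13,1.6,6):
  for off in(np.pi/2,-np.pi/2,0,np.pi):
    u=np.r_[np.cos(a),np.sin(a)];t=np.r_[-u[1],u[0]]
    for back in (.03,.022):
        q=r.inverse_kinematics(np.r_[ST+.0*u+.09*u-back*t,.105],tool(a+off))
    print(round(a,2),round(off,2),None if q is None else q.round(2))
E
```

```text
blank (np.float64(-0.19373202292700142), array([ 0.51806427, -0.00640686]), array([[-0.00168549, -0.00067603],
       [ 0.00028737,  0.00033725],
       [ 0.00051249,  0.00200359],
       [ 0.00088563, -0.00166481]]))
(np.float64(-0.19301642049366596), array([ 0.51917488, -0.00621552]), array([[-3.13917203e-04, -1.08444591e-03],
       [ 2.97050099e-04,  7.38587975e-04],
       [ 1.68671040e-05,  3.45857940e-04]]))
[0.60528631 0.16476251 0.1255    ]
stem [0.52403447 0.17672653]
-0.13 1.57 [ 0.29  0.99 -1.06  1.68  0.97  1.09  0.36]
-0.13 -1.57 [-0.35  0.75  0.12  1.7  -0.13  0.7  -1.86]
-0.13 0 [-0.12  0.76 -0.25  1.69  0.26  0.73 -0.63]
-0.13 3.14 [-0.79  0.97  0.96  1.71 -0.94  0.99 -2.74]
0.22 1.57 [ 0.24  1.   -1.06  1.63  0.97  1.11  0.69]
0.22 -1.57 [-0.35  0.76  0.05  1.65 -0.05  0.73 -1.63]
0.22 0 [-0.12  0.78 -0.34  1.65  0.35  0.77 -0.4 ]
0.22 3.14 [-0.55  0.8   0.39  1.66 -0.41  0.77 -2.89]
0.56 1.57 [ 0.18  1.01 -1.06  1.62  0.96  1.12  0.99]
0.56 -1.57 [-0.35  0.77 -0.02  1.64  0.03  0.74 -1.4 ]
0.56 0 [-0.12  0.8  -0.43  1.63  0.43  0.81 -0.17]
0.56 3.14 [-0.54  0.79  0.29  1.64 -0.3   0.75 -2.69]
0.91 1.57 [ 0.14  1.   -1.06  1.63  0.97  1.11  1.28]
0.91 -1.57 [-0.36  0.76 -0.1   1.65  0.1   0.73 -1.17]
0.91 0 [-0.12  0.81 -0.52  1.64  0.51  0.83  0.05]
0.91 3.14 [-0.54  0.77  0.22  1.66 -0.22  0.74 -2.46]
1.25 1.57 [ 0.1   0.99 -1.06  1.67  0.97  1.09  1.56]
1.25 -1.57 [-0.35  0.75 -0.19  1.69  0.2   0.72 -0.96]
1.25 0 [-0.11  0.82 -0.61  1.68  0.6   0.83  0.27]
1.25 3.14 [-0.55  0.75  0.14  1.7  -0.15  0.7  -2.22]
1.6 1.57 [-1.03  0.95  0.96  1.77 -0.94  0.96 -2.78]
1.6 -1.57 [-0.33  0.74 -0.29  1.75  0.3   0.7  -0.74]
1.6 0 [ 0.08  0.97 -1.06  1.74  0.97  1.06  0.27]
1.6 3.14 [-0.55  0.72  0.07  1.76 -0.07  0.66 -1.98]
```

The blank's angle is -0.194, and the pins give -0.193, so it is square. Now the lever: I'll push the pod-side face of the grip with the shut fingers along the arc and watch the tangential force.

```bash
cat >> h.py <<'E'
ST=np.array([.5225,.177])
def LP(a,d,z=.105,rad=.088):
    u=np.r_[np.cos(a),np.sin(a)];t=np.r_[-u[1],u[0]];return np.r_[ST+rad*u-d*t,z]
def ls(r,a):
    s=r.get_state();u=np.r_[np.cos(a),np.sin(a)];t=np.r_[-u[1],u[0]];p=s["ee_pos"][:2]-ST;f=s["ft_force"][:2]
    al=np.arctan2(p[1],p[0])+np.arcsin(.022/np.hypot(*p))
    print(f"cmd {a:.3f} clk {s['clock']:.2f} lever~{al:.3f} r {np.hypot(*p):.4f} z {s['ee_pos'][2]:.4f} ft {f@t:.2f} fr {f@u:.2f} fz {s['ft_force'][2]:.2f}")
    return f@t,al
E
python3 - <<'E'
from bench import r
from h import *
a0=-.129
r.goto(LP(a0,.045,.2),tool(a0))
r.move_l(LP(a0,.045),rate=.2)
ls(r,a0)
hit=r.move_l(LP(a0,.02),rate=.03,force_limit=5); print(hit); ls(r,a0)
snap(r,"j",("top","side"))
E
```

```text
cmd -0.129 clk 26.56 lever~-0.372 r 0.0990 z 0.1058 ft 0.29 fr -0.54 fz 0.36
True
cmd -0.129 clk 27.37 lever~-0.124 r 0.0902 z 0.1046 ft 0.11 fr -0.30 fz -0.38
```

View pics/j_side.png

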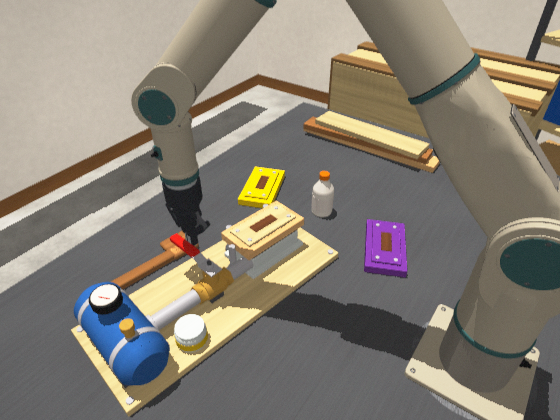

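Contact came where expected. In side pixels the fingertip is at about (193,250), beside the red grip. Next is the sweep.

```bash
python3 - <<'E'
from bench import r
from h import *
for a in np.arange(-.1,1.0,.07):
    hit=r.move_l(LP(a,.022),tool(a),rate=.08,force_limit=18); f,al=ls(r,a)
    if hit or f<-18: print("STOP",hit);break
snap(r,"k",("top","side"))
E
```

```text
cmd -0.100 clk 27.72 lever~-0.121 r 0.0902 z 0.1042 ft -3.71 fr -1.32 fz -0.53
cmd -0.030 clk 27.97 lever~-0.068 r 0.0904 z 0.1042 ft -6.75 fr -2.63 fz 0.26
cmd 0.040 clk 28.22 lever~-0.003 r 0.0905 z 0.1042 ft -5.95 fr -3.04 fz 0.80
cmd 0.110 clk 28.47 lever~0.065 r 0.0906 z 0.1043 ft -7.18 fr -2.64 fz -0.29
cmd 0.180 clk 28.72 lever~0.134 r 0.0906 z 0.1043 ft -8.04 fr -3.55 fz -0.94
cmd 0.250 clk 28.97 lever~0.202 r 0.0907 z 0.1043 ft -7.48 fr -2.96 fz 0.04
cmd 0.320 clk 29.22 lever~0.271 r 0.0907 z 0.1043 ft -7.78 fr -2.80 fz -1.38
cmd 0.390 clk 29.47 lever~0.340 r 0.0908 z 0.1043 ft -7.91 fr -1.81 fz -1.53
cmd 0.460 clk 29.72 lever~0.410 r 0.0908 z 0.1043 ft -6.79 fr -2.56 fz -1.82
cmd 0.530 clk 29.97 lever~0.479 r 0.0909 z 0.1043 ft -7.86 fr -2.57 fz -2.29
cmd 0.600 clk 30.22 lever~0.549 r 0.0909 z 0.1043 ft -7.54 fr -1.67 fz -2.55
cmd 0.670 clk 30.47 lever~0.619 r 0.0910 z 0.1043 ft -8.11 fr -1.62 fz -3.75
cmd 0.740 clk 30.72 lever~0.689 r 0.0910 z 0.1044 ft -8.52 fr -1.66 fz -3.86
cmd 0.810 clk 30.97 lever~0.760 r 0.0910 z 0.1044 ft -7.85 fr -1.25 fz -3.96
cmd 0.880 clk 31.22 lever~0.830 r 0.0911 z 0.1044 ft -8.07 fr -0.38 fz -4.24
cmd 0.950 clk 31.47 lever~0.901 r 0.0911 z 0.1044 ft -8.56 fr -1.17 fz -5.76
```

View pics/k_side.png

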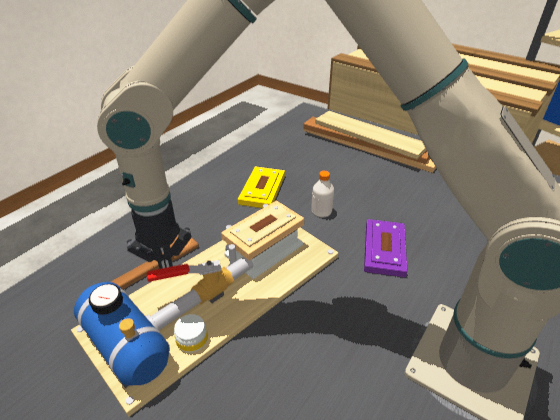

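The lever follows at a steady push of about 8 N, with the red grip at side (168,272). I'll slow down now and feel for the stop.

```bash
python3 - <<'E'
from bench import r
from h import *
prev=[]
a=.95
while a<1.75:
    a+=.04 if a<1.13 else .02
    hit=r.move_l(LP(a,.022),tool(a),rate=.05,force_limit=10); f,al=ls(r,a)
    prev.append(al)
    if hit or f<-19: print("STOP",hit);break
snap(r,"l",("top","side"))
E
python3 - <<'E'
import cv2
im=cv2.imread("pics/l_side.png")[200:350,80:280];cv2.imwrite("pics/l_side_c.png",cv2.resize(im,None,fx=4,fy=4,interpolation=cv2.INTER_CUBIC))
E
```

```text
cmd 0.990 clk 31.82 lever~0.937 r 0.0912 z 0.1044 ft -9.08 fr -0.61 fz -6.69
cmd 1.030 clk 32.07 lever~0.977 r 0.0912 z 0.1044 ft -8.38 fr -0.58 fz -6.31
cmd 1.070 clk 32.32 lever~1.018 r 0.0912 z 0.1044 ft -8.08 fr -1.27 fz -6.70
cmd 1.110 clk 32.57 lever~1.058 r 0.0912 z 0.1045 ft -8.66 fr -1.45 fz -7.72
cmd 1.150 clk 32.82 lever~1.099 r 0.0912 z 0.1044 ft -9.42 fr -0.50 fz -7.27
cmd 1.170 clk 33.07 lever~1.117 r 0.0913 z 0.1045 ft -8.81 fr -0.15 fz -7.69
cmd 1.190 clk 33.32 lever~1.137 r 0.0913 z 0.1045 ft -9.48 fr -0.64 fz -8.08
cmd 1.210 clk 33.57 lever~1.157 r 0.0913 z 0.1045 ft -9.05 fr -0.51 fz -8.02
cmd 1.230 clk 33.82 lever~1.177 r 0.0913 z 0.1045 ft -8.90 fr -0.67 fz -8.70
cmd 1.250 clk 34.07 lever~1.197 r 0.0912 z 0.1045 ft -9.45 fr -0.11 fz -6.90
cmd 1.270 clk 34.32 lever~1.218 r 0.0912 z 0.1045 ft -9.00 fr -0.93 fz -7.49
cmd 1.290 clk 34.57 lever~1.238 r 0.0913 z 0.1045 ft -8.94 fr -1.09 fz -7.56
cmd 1.310 clk 34.82 lever~1.258 r 0.0912 z 0.1046 ft -9.07 fr -0.77 fz -8.19
cmd 1.330 clk 35.07 lever~1.278 r 0.0912 z 0.1046 ft -8.77 fr -1.08 fz -7.77
cmd 1.350 clk 35.32 le
[... 374 characters left out ...]
clk 36.57 lever~1.399 r 0.0912 z 0.1047 ft -8.47 fr -1.04 fz -7.67
cmd 1.470 clk 36.82 lever~1.419 r 0.0912 z 0.1048 ft -10.03 fr -1.24 fz -7.16
cmd 1.490 clk 37.07 lever~1.439 r 0.0912 z 0.1048 ft -8.46 fr -0.52 fz -7.36
cmd 1.510 clk 37.32 lever~1.459 r 0.0913 z 0.1049 ft -8.53 fr -1.17 fz -7.68
cmd 1.530 clk 37.57 lever~1.479 r 0.0912 z 0.1049 ft -8.28 fr -0.78 fz -7.54
cmd 1.550 clk 37.82 lever~1.494 r 0.0913 z 0.1049 ft -9.90 fr -1.37 fz -8.21
cmd 1.570 clk 38.07 lever~1.494 r 0.0915 z 0.1050 ft -12.68 fr -1.48 fz -10.40
cmd 1.590 clk 38.32 lever~1.494 r 0.0917 z 0.1051 ft -16.92 fr -1.08 fz -12.25
cmd 1.610 clk 38.57 lever~1.494 r 0.0919 z 0.1052 ft -21.25 fr -1.10 fz -14.58
STOP False
```

View pics/l_side_c.png

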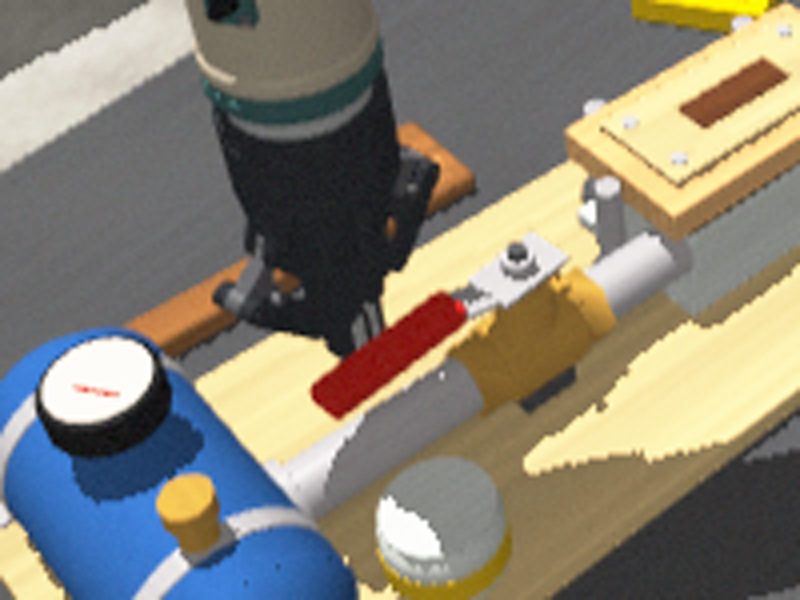

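There was a clear hard stop: the angle froze at 1.494 while the force rose from 9 to 21 N. The crop shows the grip lying along the pipe. I'll back off, lift clear and do the final check.

```bash
python3 - <<'E'
from bench import r
from h import *
a=1.5
r.move_l(LP(a,.06),rate=.1)
r.move_l(LP(a,.06,.22),rate=.25)
r.goto_joints(np.array([1.048,.628,.038,1.517,-.027,.996,-.02])*np.array([-.9,.5,1,1.2,1,1,1]) if False else r.get_state()["joints"]+np.array([-.7,0,0,0,0,0,0]))
st(r,"away")
o=snap(r,"m",("top","side"))
for n in o:
    p,s=redlever(o[n]); c=p.mean(0);vt=np.linalg.svd((p-c)[:,:2],full_matrices=False)[2]; print(n,c,np.arctan2(vt[0,1],vt[0,0])%np.pi,s)
E
python3 - <<'E'
import cv2
im=cv2.imread("pics/m_top.png")[120:270,80:340];cv2.imwrite("pics/m_top_c.png",cv2.resize(im,None,fx=3,fy=3,interpolation=cv2.INTER_CUBIC))
E
```

```text
away 41.52 [-0.3416  0.5278] 0.22 [0.44 0.11] -0.08 [ 0.02 -0.06  0.03]
top [0.52844875 0.2594357  0.1255    ] 1.4960297346331815 [135 201  36  11 305]
side [0.52543579 0.26556487 0.1255    ] 1.5002880648883132 [158 273  38  30 337]
```

View pics/m_top_c.png

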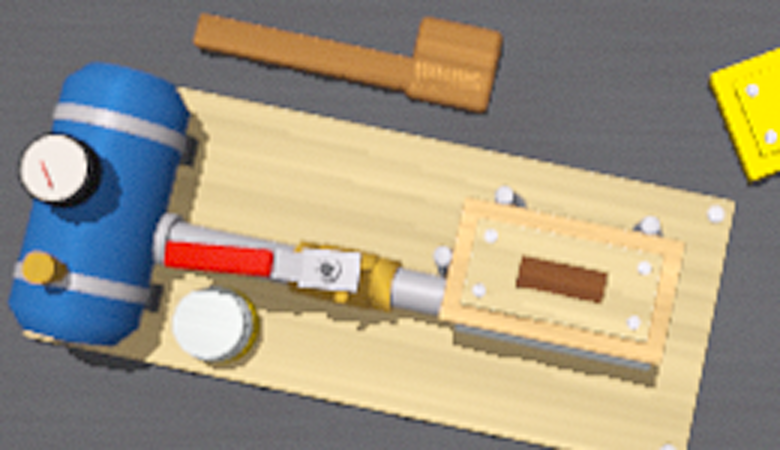

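View pics/m_side.png

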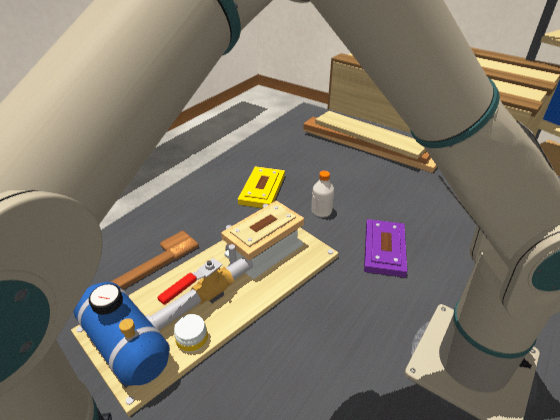

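Top view: the red grip (220,258) lies along the pipe at 1.50 rad, matching the 1.494 I felt. The blank touches the pins at (505,196), (650,227) and (443,258), and the bottle, stick and tin haven't moved.

```bash
python3 -c "
from bench import r
print(r.hand_in(), r.get_state()['clock'])"
```

```text
the job is handed in; nothing more can be done
the job is handed in; nothing more can be done
```

The blank is seated against all three pins and the valve lever is open on its hard stop. I handed the job in at about 42 s on the robot's clock, with the arm clear of everything.

- **Blank:** I pushed it with the spread fingers in x, then y, then x again, at no more than about 10 N. It stopped at the same x contact both times. In the top view after the y push its angle was -0.194 rad against -0.193 for the pins, so it is square to within what I can measure. After the last push I checked it by eye only, and it showed contact at all three pins.
- **Lever:** I swung it with the shut fingers at a steady 8–9 N. It stopped dead at 1.494 rad in the world frame, and I backed off when the push reached about 21 N. Afterwards the two cameras gave 1.496 and 1.500 rad, which is about 0.11 rad past the pipe line and within the stated 0.16.
- **Bystanders:** By eye in the last pictures, the bottle, stick and tin were where they started.
- **Disagreement:** The side and top cameras differed by 3–7 mm on absolute positions. I averaged the two for the pod and stem positions and relied on contact for the final seating.

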